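# Stand the battery packs up in the charging lane, then find the key that enables charging

### The arm

A 6-joint arm with a two-finger parallel gripper is mounted at the origin on the work surface. World frame = base frame: x ahead of the robot, y to its left, z up, the work surface at z = 0. Lengths are in mm, angles in rad, forces in N, time in s.
With the tool pointing down it reaches from about 350 to 775 mm from the base axis. Payload 7.3 kg.
Tool frame: the origin (TCP) lies between the finger pads; the fingertips stand 14 mm ahead of it and the grasp point (between the pads) lies 5 mm behind it; z points along the fingers, y is the line along which they close (so a half turn about z gives the same grasp; the last joint's range is limited). The gripper opens to 92 mm and grips with 3 to 60 N. Pads are 19 mm wide; open, the fingers measure 130 mm over their backs; the gripper's body (75 mm by 190 mm) begins 47 mm behind the grasp point.
Start: joints at [-1.444, 0.342, 1.524, -0, 1.275, -0.146], TCP at [141.472, -505.598, 240.741] pointing down, gripper open.
Joint ranges: [-2.53, 2.53], [-0.77, 2.02], [0.04, 2.7], [-1, 4.14], [0.28, 2.66], [-3.11, 3.11]. Speed limits (rad/s): [2.57, 2.57, 3.14, 3.14, 3.14, 3.14].

### API

Orientations are given as [roll, pitch, yaw] about the fixed x, y, z axes, in that order (R = Rz(yaw) Ry(pitch) Rx(roll)).
In Python, from plant import get_obs, cams, close_job gives the robot as it stands. The module is installed in compiled form; this text tells all that it offers.
- The arm moves only by the shell command python3 -m creep 'ROWS'. ROWS is JSON, a list of rows, each an object of numbers: "hand": the opening, from 0 (shut) to 1 (fully open); "tx", "ty", "tz": the shift along the tool's x, y, z in m; "spin": the turn about the tool's z in degrees. In form: [{"hand": .., "tx": .., "ty": .., "tz": .., "spin": ..}, ...]. A call has 1 to 5 rows; each row shifts and turns the commanded pose from where the row before left it, along the tool's axes as they then stand; what a row does not reach is not made up. A row lasts 1/8 s, in which the tool goes at most 62.5 mm and 10.7 degrees, less where a joint would pass 70% of its speed; a pose out of reach is approached as far as the arm can. A call is refused whole if a number of a shift passes 0.0625 or a number of a turn 10.7, either way. A call with a gripper value outside its range is refused whole. The fingers move at their own pace and stop on an object; the grip force is fixed at half the most. Time passes only in rows, so rows that do not move let the fingers close. It gives the time, the measured TCP pose, the force, the opening and the grip force at its end, in the units of the state.
- get_obs(): the state, without advancing time (a new reading comes with each control period).
- cams.capture(name): name is "side" or "top"; returns a dict with "color" (400x640x3 uint8, red, green, blue), "K" (3x3 intrinsics, pixels), "k1" (the pictures are not rectified: a ray, as slopes to the right and down, at radius r is drawn at 1 + k1 r^2 times it, then the intrinsics apply), "R" (3x3) and "t" (3): a world point X has camera coordinates R X + t. Camera axes: x right, y down, z forward; pixel columns grow to the right and rows downward; lengths in mm; the calibration is good to about 2 mm. A picture is of the moment at which its call begins. There is no depth.
- close_job(): hands the job in; it is judged then, once.
The state is a dict: "time": time; "joint_positions": joint angles; "dq": joint speeds; "tau": joint torques, N m; "tool_pos": TCP position; "tcp_rot": TCP orientation; "contact_force": force on the tool from outside, world axes, zero at the start; "moment": the same for the moment, N m; "grip_width": finger opening in mm; "finger_force": force on a finger pad.
Only numpy, scipy, OpenCV 4.12 (cv2) and the standard library are available. Lean on these libraries where they do the work, as an engineer would, in place of code of your own. Each camera call takes 0.05 s, during which the arm holds its last target. There are 200 camera calls.

### The job

Stand every tipped battery pack in the charging lane upright again, plug end up, inside the lane. Only then find the key that turns the charge lock by trying the keys from the rack one after another: put it fully home, turn it clockwise to the stop and leave it turned in the lock, with the other two keys standing fully down in rack slots. All packs must be left standing in the lane, and do not knock over or push away the spray bottle, marker or multimeter.

Things in the scene. Friction and masses are not known exactly. Their poses are not given: they have to be found in the camera images.
- lane: charging lane: a shallow fixed aluminium channel on the bench, 680 mm long (along its y) and 122 mm wide inside (along its x), lips 8 mm above its floor. Origin at the underside's centre; the floor is 6 mm above it
- pack_a: tipped battery pack lying in the lane: white block 38 x 38 x 66 mm with a yellow plug housing (22 x 14 x 12 mm) on one end, 78 mm over all, about 210 g. Origin at the centre of the 66 mm block; z along it, towards the plug end. Origin 33 mm above the lane floor when stood plug up, 19 mm when lying. Grip its flat sides (38 mm). None if absent
- pack_b: tipped battery pack lying in the lane: white block 38 x 38 x 66 mm with a yellow plug housing (22 x 14 x 12 mm) on one end, 78 mm over all, about 210 g. Origin at the centre of the 66 mm block; z along it, towards the plug end. Origin 33 mm above the lane floor when stood plug up, 19 mm when lying. Grip its flat sides (38 mm). None if absent
- pack_c: tipped battery pack lying in the lane: white block 38 x 38 x 66 mm with a yellow plug housing (22 x 14 x 12 mm) on one end, 78 mm over all, about 210 g. Origin at the centre of the 66 mm block; z along it, towards the plug end. Origin 33 mm above the lane floor when stood plug up, 19 mm when lying. Grip its flat sides (38 mm). None if absent
- pack_up: a battery pack of the same make that already stands upright in the lane; same frame and sizes
- rack: fixed black key rack, 54 (x) x 200 (y) x 30 mm (z), origin at the underside's centre; three slots in a row along its y. A key stands in it with its blade's lower end 6 mm above the rack's underside
- rack_slot0 (a point): middle of the mouth of rack slot 0, on the rack's top face; each slot is 36 mm long (along the rack's y), 10 mm wide (along its x) and 24 mm deep; any key may stand in any slot, either way round
- rack_slot1 (a point): middle of the mouth of rack slot 1, on the rack's top face; each slot is 36 mm long (along the rack's y), 10 mm wide (along its x) and 24 mm deep; any key may stand in any slot, either way round
- rack_slot2 (a point): middle of the mouth of rack slot 2, on the rack's top face; each slot is 36 mm long (along the rack's y), 10 mm wide (along its x) and 24 mm deep; any key may stand in any slot, either way round
- key_a: one of three like keys, about 70 g, blade down in the rack: blade 30 mm wide (x), 6 thick (y), 24 tall, with small cuts in its lower 7 mm that differ; shank 6.6 mm round, up to 44 mm; bow 34 (x) x 11 (y) mm from 44 to 74 mm up, gripped across the 11 mm. Origin mid blade's lower end, z up. Same after a half turn about z. Which key fits varies from start to start
- key_b: one of three like keys, about 70 g, blade down in the rack: blade 30 mm wide (x), 6 thick (y), 24 tall, with small cuts in its lower 7 mm that differ; shank 6.6 mm round, up to 44 mm; bow 34 (x) x 11 (y) mm from 44 to 74 mm up, gripped across the 11 mm. Origin mid blade's lower end, z up. Same after a half turn about z. Which key fits varies from start to start
- key_c: one of three like keys, about 70 g, blade down in the rack: blade 30 mm wide (x), 6 thick (y), 24 tall, with small cuts in its lower 7 mm that differ; shank 6.6 mm round, up to 44 mm; bow 34 (x) x 11 (y) mm from 44 to 74 mm up, gripped across the 11 mm. Origin mid blade's lower end, z up. Same after a half turn about z. Which key fits varies from start to start
- lock: fixed grey charge lock, a box 80 (x) x 100 (y) x 40 mm (z), key slot in its top; origin at the underside's centre. The fitting key goes in until its blade's lower end is 6 mm above the lock's underside (fully home; bow then 10 mm above the top) and can turn. A wrong key stops about 6.5 mm short and cannot turn. A turned key is trapped until turned back
- lock_slot (a point): middle of the slot's mouth on the lock's top face; the slot is 32.5 mm long (along the lock's x) and 8.5 mm wide (along its y), square-edged
- plug (a joint): turn of the lock's plug, driven by the key: 0 as found (in line with the slot), growing clockwise seen from above, stop at 1.4 rad (charging enabled); about 0.06 N m of friction, stays where it is left; key and plug have about 0.07 rad of play
- spray: bystander: blue spray bottle 48 mm across, 150 mm tall; origin at its foot
- marker: bystander: whiteboard marker about 125 mm long lying between lock and rack, 15 mm thick; origin under its body
- meter: bystander: orange multimeter 140 x 75 x 34 mm lying face up; origin under its centre
There are look-alikes about, which are no part of the job. Leave any purple look-alike of the pack_a alone. What is shaped like the pack_b but purple is not meant.

How it is judged (in metres and radians):
On the way, in this order (a step that is already met when the one before it is completed fails the run):
1. all packs stand upright, plug up, in the lane, released (angle between each of pack_a, pack_b, pack_c, pack_up's own z axis and vertical below 0.12 rad and x of pack_a in the frame of lane between -0.04 and 0.04 m and y of pack_a in the frame of lane between -0.32 and 0.32 m and z of pack_a in the frame of lane between 0.033 and 0.045 m and linear speed of each of pack_a, pack_b, pack_c, pack_up below 0.03 m/s and x of pack_b in the frame of lane between -0.04 and 0.04 m and y of pack_b in the frame of lane between -0.32 and 0.32 m and z of pack_b in the frame of lane between 0.033 and 0.045 m and x of pack_c in the frame of lane between -0.04 and 0.04 m and y of pack_c in the frame of lane between -0.32 and 0.32 m and z of pack_c in the frame of lane between 0.033 and 0.045 m and x of pack_up in the frame of lane between -0.04 and 0.04 m and y of pack_up in the frame of lane between -0.32 and 0.32 m and z of pack_up in the frame of lane between 0.033 and 0.045 m and contact force between the fingers and pack_a below 0.1 N and contact force between the fingers and pack_b below 0.1 N and contact force between the fingers and pack_c below 0.1 N), for 0.2 s.
2. the fitting key, fully home, has turned the lock (value of joint plug above 1.15 rad and ((horizontal distance between key_a and lock below 0.006 m and z of key_a in the frame of lock below 0.0095 m and angle between key_a's own z axis and vertical below 0.12 rad) or (horizontal distance between key_b and lock below 0.006 m and z of key_b in the frame of lock below 0.0095 m and angle between key_b's own z axis and vertical below 0.12 rad) or (horizontal distance between key_c and lock below 0.006 m and z of key_c in the frame of lock below 0.0095 m and angle between key_c's own z axis and vertical below 0.12 rad))), for 0.2 s.
At the end, for the whole second after the job is handed in: Every pack present stands plug up (within 0.12 rad) inside the lane (centre within 40 mm of its middle line), at rest; the lock is turned past 1.15 rad with the fitting key fully home in it (within 3.5 mm); the other two keys stand in rack slots, within 7 mm of fully down and 0.2 rad of upright (angle between each of pack_a, pack_b, pack_c, pack_up's own z axis and vertical below 0.12 rad and x of pack_a in the frame of lane between -0.04 and 0.04 m and y of pack_a in the frame of lane between -0.32 and 0.32 m and z of pack_a in the frame of lane between 0.033 and 0.045 m and linear speed of each of pack_a, pack_b, pack_c, pack_up below 0.03 m/s and x of pack_b in the frame of lane between -0.04 and 0.04 m and y of pack_b in the frame of lane between -0.32 and 0.32 m and z of pack_b in the frame of lane between 0.033 and 0.045 m and x of pack_c in the frame of lane between -0.04 and 0.04 m and y of pack_c in the frame of lane between -0.32 and 0.32 m and z of pack_c in the frame of lane between 0.033 and 0.045 m and x of pack_up in the frame of lane between -0.04 and 0.04 m and y of pack_up in the frame of lane between -0.32 and 0.32 m and z of pack_up in the frame of lane between 0.033 and 0.045 m and value of joint plug above 1.15 rad and ((horizontal distance between key_a and lock below 0.006 m and z of key_a in the frame of lock below 0.0095 m and angle between key_a's own z axis and vertical below 0.12 rad and angle between each of key_b, key_c's own z axis and vertical below 0.2 rad and x of key_b in the frame of rack between -0.012 and 0.012 m and y of key_b in the frame of rack between -0.075 and 0.075 m and z of each of key_b, key_c in the frame of rack below 0.013 m and x of key_c in the frame of rack between -0.012 and 0.012 m and y of key_c in the frame of rack between -0.075 and 0.075 m) or (horizontal distance between key_b and lock below 0.006 m and z of key_b in the frame of lock below 0.0095 m and angle between key_b's own z axis and vertical below 0.12 rad and angle between each of key_a, key_c's own z axis and vertical below 0.2 rad and x of key_a in the frame of rack between -0.012 and 0.012 m and y of key_a in the frame of rack between -0.075 and 0.075 m and z of each of key_a, key_c in the frame of rack below 0.013 m and x of key_c in the frame of rack between -0.012 and 0.012 m and y of key_c in the frame of rack between -0.075 and 0.075 m) or (horizontal distance between key_c and lock below 0.006 m and z of key_c in the frame of lock below 0.0095 m and angle between key_c's own z axis and vertical below 0.12 rad and angle between each of key_a, key_b's own z axis and vertical below 0.2 rad and x of key_a in the frame of rack between -0.012 and 0.012 m and y of key_a in the frame of rack between -0.075 and 0.075 m and z of each of key_a, key_b in the frame of rack below 0.013 m and x of key_b in the frame of rack between -0.012 and 0.012 m and y of key_b in the frame of rack between -0.075 and 0.075 m))); the robot touches nothing.
It fails at once if a bystander is moved more than 60 mm (distance of any of spray, marker, meter from where it was at the start of the episode above 0.06 m).
It fails at once if the spray bottle is tipped over (angle between spray's own z axis and vertical above 0.8 rad).
Of pack_a, pack_b, pack_c only 2 to 3 are there at a start; the rules pass over those that are not, and their reading is None.
At some moment in a run one of pack_a, pack_b, pack_c may be knocked a few centimetres aside while the robot is not near it.
It also fails if it takes over 210 s, if anything falls off the work surface, if the arm or the gripper's body presses on something with over 40 N, if the wrist force passes 120 N, or if a joint passes its speed limit or range.

## Working session

There is one attempt and no reset: what is moved stays moved. The work goes in short steps, Python scripts to look and compute and a shell command to move; the robot and the scene stay as the last step left them, time stands still between calls to the robot, and variables do not carry over. Pictures are saved under pics/ and viewed, at most 14 in all, crops included, and the job is handed in when it is done.

```bash
mkdir -p pics
cat > h.py <<'E'
import numpy as np, cv2
from plant import get_obs, cams
def cap(n,save=None):
    c=cams.capture(n)
    if save: cv2.imwrite('pics/'+save,c['color'][:,:,::-1])
    return c
def ray(c,u,v):
    K=np.array(c['K']);k=c['k1']
    d=np.array([(u-K[0,2])/K[0,0],(v-K[1,2])/K[1,1]]);s=d.copy()
    for _ in range(30): s=d/(1+k*(s@s))
    R=np.array(c['R']);t=np.array(c['t']).ravel()
    return -R.T@t, R.T@np.array([s[0],s[1],1])
def onz(c,u,v,z):
    o,d=ray(c,u,v); return o+d*(z-o[2])/d[2]
def pix(c,X):
    K=np.array(c['K']);x=np.array(c['R'])@np.array(X,float)+np.array(c['t']).ravel()
    s=x[:2]/x[2]; s=s*(1+c['k1']*(s@s)); return K[0,0]*s[0]+K[0,2],K[1,1]*s[1]+K[1,2]
E
python3 - <<'E'
from h import *
for n in('top','side'):
    c=cap(n,n+'0.png'); print(n,c['K'],c['k1'],ray(c,320,200))
o=get_obs(); print({k:np.round(v,3) for k,v in o.items()})
E
```

```text
top [[420.89003489   0.         316.24439617]
 [  0.         420.89003489 202.93930563]
 [  0.           0.           1.        ]] -0.08009011047224358 (array([ 322.44312455,  -43.77643618, 1468.85820292]), array([ 0.15288045, -0.00312241, -0.98830472]))
side [[464.49882847   0.         323.53763262]
 [  0.         464.49882847 193.94776482]
 [  0.           0.           1.        ]] 0.043147473876946695 (array([188.22101143, 897.73295518, 778.71212569]), array([ 0.26740047, -0.7625074 , -0.58932778]))
{'time': np.float64(0.1), 'joint_positions': array([-1.444,  0.343,  1.525,  0.   ,  1.275, -0.146]), 'dq': array([ 0.002, -0.001, -0.004, -0.001,  0.001, -0.   ]), 'tau': array([  0.   , -43.201, -24.469,   0.072,   0.053,  -0.   ]), 'tool_pos': array([ 141.434, -505.247,  240.103]), 'tcp_rot': array([-3.14 , -0.   ,  0.273]), 'contact_force': array([ 0.451, -0.408,  0.207]), 'moment': array([ 0.013, -0.02 , -0.03 ]), 'finger_force': np.float64(0.0), 'grip_width': np.float64(91.412)}
```

View pics/top0.png

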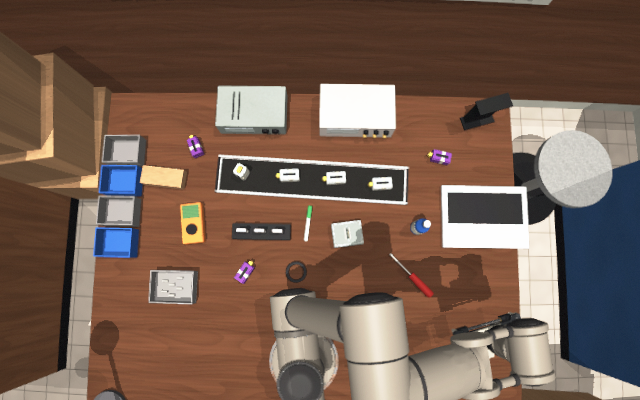

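View pics/side0.png

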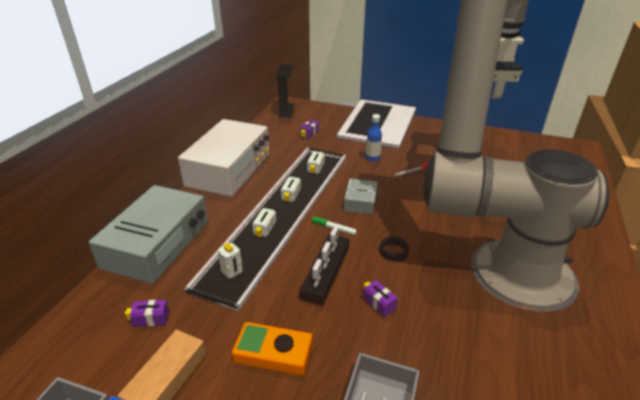

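Top view: tipped white packs at (289,175), (335,178) and (381,184), each with its yellow plug to the left. The standing pack is at (241,171). The purple look-alikes at (195,146), (440,157) and (245,271) are to be left alone. Rack at (262,231), marker (308,223), lock (347,233), spray (421,226), meter (191,222). The choice by description is the three white blocks in the lane.

```bash
cat >> h.py <<'E'
def packs(c,z=38+6):
    h=cv2.cvtColor(c['color'],cv2.COLOR_RGB2HSV); H,S,V=cv2.split(h)
    w=((S<60)&(V>150)).astype(np.uint8); y=((H>20)&(H<35)&(S>110)&(V>120)).astype(np.uint8)
    return w,y
def blobs(m,box,amin,amax):
    n,l,s,ce=cv2.connectedComponentsWithStats(m)
    return [(ce[i]+0,s[i,4],cv2.minAreaRect(np.argwhere(l==i)[:,::-1].astype(np.float32))) for i in range(1,n) if amin<=s[i,4]<=amax and box[0]<ce[i][0]<box[1] and box[2]<ce[i][1]<box[3]]
E
python3 - <<'E'
from h import *
c=cap('top')
w,y=packs(c)
w[:]=cv2.morphologyEx(w,cv2.MORPH_CLOSE,np.ones((5,5),np.uint8))
for ce,a,r in blobs(w,(222,403,160,198),40,600): print('W',ce.round(1),a,r, onz(c,*r[0],44).round(0))
for ce,a,r in blobs(y,(222,403,160,198),3,200): print('Y',ce.round(1),a, onz(c,*ce,25).round(0))
# lane corners clicked
for p in[(219,157),(408,168),(406,203),(217,192)]: print('lane',onz(c,*p,14).round(0))
for p in[(242,231),(260,231),(277,231)]: print('key',onz(c,*p,80).round(0))
print('lock',onz(c,347,233,40).round(0),'spray',onz(c,421,227,100).round(0),'marker',onz(c,308,223,8).round(0))
k=c['color']
cv2.imwrite('pics/crop1.png',cv2.resize(k[150:260,210:435,::-1],None,fx=3.5,fy=3.5,interpolation=cv2.INTER_CUBIC))
E
```

```text
W [288.9 174.4] 229 ((288.5, 174.5), (11.0, 19.0), 90.0) [630.  62.  44.]
W [335.8 177. ] 231 ((335.5, 177.0), (12.0, 19.0), 90.0) [ 624. -101.   44.]
W [381.8 182.8] 241 ((381.83502197265625, 182.6903533935547), (11.8982572555542, 20.09166717529297), 85.91438293457031) [ 607. -261.   44.]
Y [239.3 169.2] 18 [651. 238.  25.]
Y [277. 175.] 15 [632. 104.  25.]
Y [323.7 178.1] 17 [623. -60.  25.]
Y [369.7 183.9] 15 [ 606. -221.   25.]
lane [697. 315.  14.]
lane [ 668. -359.   14.]
lane [ 542. -350.   14.]
lane [570. 315.  14.]
key [429. 209.  80.]
key [430. 149.  80.]
key [431.  92.  80.]
lock [ 432. -142.   40.] spray [ 450. -380.  100.] marker [467.  -8.   8.]
```

View pics/crop1.png

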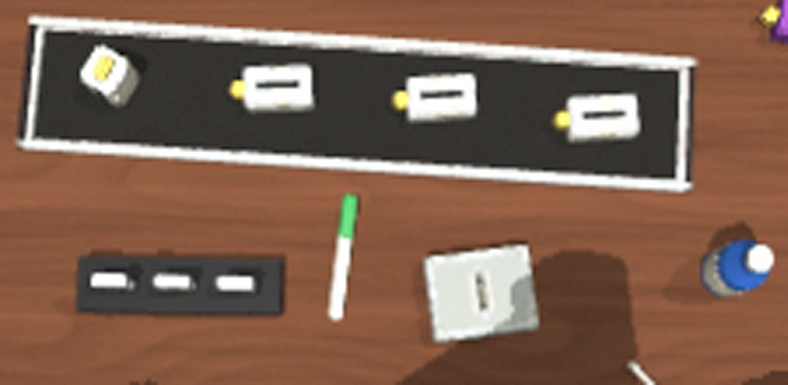

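The crop confirms the three tipped white packs, all with plugs toward +y. The standing pack is at the left end. I'll spin the tool so the fingers close along world x.

```bash
python3 -m creep '[{"spin":-10.6},{"spin":-10.6},{"spin":-10.6},{"spin":-10.6},{"spin":-10.6}]'
```

```text
invalid input at $[0]: expected keys hand, tx, ty, tz, spin
```

```bash
python3 -m creep '[{"spin":-10.6},{"spin":-10.7},{"ty":0.06},{"ty":0.06},{"ty":0.06}]'
```

```text
invalid input at $[0]: expected keys hand, tx, ty, tz, spin
```

```bash
python3 -m creep '[{"hand":1,"tx":0,"ty":0,"tz":0,"spin":-10.6},{"hand":1,"tx":0,"ty":0,"tz":0,"spin":-10.6},{"hand":1,"tx":0,"ty":0,"tz":0,"spin":-10.6},{"hand":1,"tx":0,"ty":0,"tz":0,"spin":-10.6},{"hand":1,"tx":0,"ty":0,"tz":0,"spin":-10.6}]'
```

```text
time: 0.78
tool_pos: [141.5, -505.4, 240.4]
tcp_rot: [-3.141, -0.001, 1.204]
contact_force: [-0.5, 0.4, 0.1]
grip_width: 91.6
finger_force: 0.0
```

```bash
python3 -m creep '[{"hand":1,"tx":0,"ty":0,"tz":0,"spin":-10.6},{"hand":1,"tx":0,"ty":0,"tz":0,"spin":-10.7},{"hand":1,"tx":0.03,"ty":0.05,"tz":0,"spin":0},{"hand":1,"tx":0.03,"ty":0.05,"tz":0,"spin":0},{"hand":1,"tx":0.03,"ty":0.05,"tz":0,"spin":0}]'
```

```text
time: 1.4
tool_pos: [292.7, -414.8, 240.5]
tcp_rot: [-3.142, -0.0, 1.569]
contact_force: [-0.2, -0.1, 0.1]
grip_width: 91.6
finger_force: 0.0
```

```bash
python3 -m creep '[{"hand":1,"tx":0.03,"ty":0.054,"tz":0,"spin":0},{"hand":1,"tx":0.03,"ty":0.054,"tz":0,"spin":0},{"hand":1,"tx":0.03,"ty":0.054,"tz":0,"spin":0},{"hand":1,"tx":0.03,"ty":0.052,"tz":0,"spin":0},{"hand":1,"tx":0.03,"ty":0.05,"tz":0.01,"spin":0}]'
python3 -m creep '[{"hand":1,"tx":0.027,"ty":0.05,"tz":0.03,"spin":0},{"hand":1,"tx":0,"ty":0,"tz":0.05,"spin":0},{"hand":1,"tx":0,"ty":0,"tz":0.05,"spin":0},{"hand":1,"tx":0,"ty":0,"tz":0,"spin":0}]'; python3 -c "
from h import *
cap('top','t1.png'); c=cap('side'); p=pix(c,[607,-261,25]);print(p)
"
```

```text
time: 2.02
tool_pos: [557.7, -265.0, 231.1]
tcp_rot: [3.14, 0.001, 1.57]
contact_force: [0.3, -0.5, 0.2]
grip_width: 92.0
finger_force: 0.0
time: 2.52
tool_pos: [601.9, -238.4, 97.1]
tcp_rot: [-3.133, -0.005, 1.57]
contact_force: [0.5, 0.8, 0.7]
grip_width: 91.9
finger_force: 0.0
(np.float64(316.296926689069), np.float64(162.25342972200357))
```

```bash
python3 -m creep '[{"hand":1,"tx":0,"ty":0,"tz":0.03,"spin":0},{"hand":1,"tx":0,"ty":0,"tz":0.027,"spin":0},{"hand":0.3,"tx":0,"ty":0,"tz":0,"spin":0},{"hand":0.3,"tx":0,"ty":0,"tz":0,"spin":0},{"hand":0.3,"tx":0,"ty":0,"tz":0,"spin":0}]'
python3 -m creep '[{"hand":0.3,"tx":0,"ty":0,"tz":0,"spin":0},{"hand":0.3,"tx":0,"ty":0,"tz":0,"spin":0},{"hand":0.3,"tx":0,"ty":0,"tz":0,"spin":0}]'; python3 -m creep '[{"hand":0.3,"tx":0,"ty":0,"tz":-0.03,"spin":0},{"hand":0.3,"tx":0,"ty":0,"tz":-0.03,"spin":0},{"hand":0.3,"tx":0,"ty":0,"tz":0,"spin":0}]'
python3 -c "
from h import *
c=cap('side'); k=c['color'][100:220,240:400,::-1]; cv2.imwrite('pics/s1.png',cv2.resize(k,None,fx=4,fy=4))
print(get_obs()['moment'])"
```

```text
time: 3.25
tool_pos: [605.5, -240.5, 46.8]
tcp_rot: [3.138, 0.002, 1.569]
contact_force: [-0.3, -0.3, 0.6]
grip_width: 66.4
finger_force: 0.0
time: 3.62
tool_pos: [604.9, -240.0, 44.9]
tcp_rot: [3.14, 0.0, 1.57]
contact_force: [0.3, 0.5, 2.3]
grip_width: 38.5
finger_force: 28.9
time: 4.0
tool_pos: [605.5, -240.5, 106.5]
tcp_rot: [3.138, 0.002, 1.57]
contact_force: [0.3, -0.2, -2.0]
grip_width: 38.5
finger_force: 28.9
[-0.00557423 -0.06646223 -0.00487683]
```

View pics/s1.png

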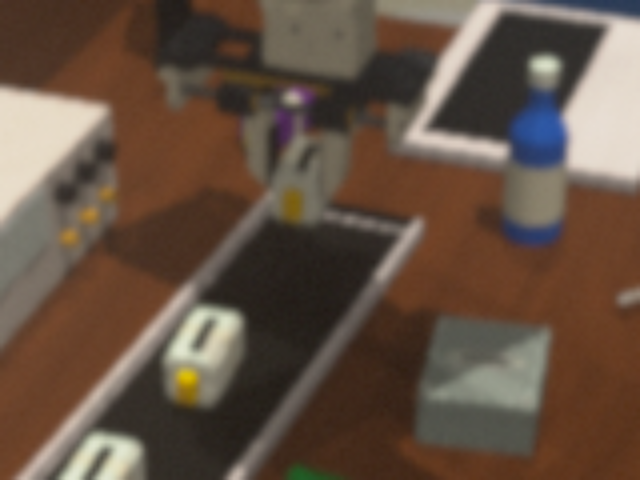

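The view shows the held pack around (295,190), still level in the pads with its plug toward the camera. Next I'll lower it and weaken the grip in small steps, so gravity swings the tail down.

```bash
python3 -m creep '[{"hand":0.3,"tx":0,"ty":0,"tz":0.02,"spin":0},{"hand":0.40,"tx":0,"ty":0,"tz":0,"spin":0},{"hand":0.40,"tx":0,"ty":0,"tz":0,"spin":0}]'; python3 -m creep '[{"hand":0.41,"tx":0,"ty":0,"tz":0,"spin":0},{"hand":0.41,"tx":0,"ty":0,"tz":0,"spin":0}]';python3 -m creep '[{"hand":0.415,"tx":0,"ty":0,"tz":0,"spin":0},{"hand":0.415,"tx":0,"ty":0,"tz":0,"spin":0}]'
python3 -c "
from h import *
c=cap('side'); cv2.imwrite('pics/s2.png',cv2.resize(c['color'][100:220,240:400,::-1],None,fx=4,fy=4))
print(get_obs()['moment'])"
```

```text
time: 4.42
tool_pos: [604.1, -239.8, 83.7]
tcp_rot: [-3.14, -0.001, 1.57]
contact_force: [0.3, -0.3, -1.7]
grip_width: 38.7
finger_force: 28.9
time: 4.68
tool_pos: [604.6, -240.0, 85.0]
tcp_rot: [3.141, 0.0, 1.57]
contact_force: [0.8, 0.2, -2.4]
grip_width: 38.4
finger_force: 28.9
time: 4.92
tool_pos: [604.5, -239.9, 84.7]
tcp_rot: [3.141, 0.0, 1.57]
contact_force: [0.3, -0.2, -2.2]
grip_width: 38.5
finger_force: 28.9
[-0.02434573 -0.10171537  0.02417887]
```

```bash
python3 -m creep '[{"hand":0.3,"tx":0,"ty":0,"tz":0.02,"spin":0},{"hand":0.3,"tx":0,"ty":0,"tz":0.019,"spin":0},{"hand":0.3,"tx":0,"ty":0,"tz":0,"spin":0},{"hand":0.6,"tx":0,"ty":0,"tz":0,"spin":0},{"hand":0.6,"tx":0,"ty":0,"tz":0,"spin":0}]'; python3 -m creep '[{"hand":0.6,"tx":-0.015,"ty":0,"tz":-0.005,"spin":0},{"hand":0.6,"tx":0,"ty":0,"tz":0,"spin":0},{"hand":0.3,"tx":0,"ty":0,"tz":0,"spin":0},{"hand":0.3,"tx":0,"ty":0,"tz":0,"spin":0},{"hand":0.3,"tx":0,"ty":0,"tz":0,"spin":0}]';python3 -m creep '[{"hand":0.3,"tx":0,"ty":0,"tz":-0.006,"spin":0},{"hand":0.3,"tx":-0.03,"ty":0,"tz":0,"spin":0},{"hand":0.3,"tx":-0.015,"ty":0,"tz":0,"spin":0},{"hand":0.3,"tx":0,"ty":0,"tz":0,"spin":0}]'
python3 -c "
from h import *
c=cap('side'); cv2.imwrite('pics/s3.png',cv2.resize(c['color'][110:210,260:380,::-1],None,fx=5,fy=5))
c=cap('top'); cv2.imwrite('pics/t3.png',cv2.resize(c['color'][150:220,330:430,::-1],None,fx=5,fy=5))
for p in [(408,168),(406,203)]: print(onz(c,*p,14))
"
```

```text
time: 5.6
tool_pos: [604.7, -240.1, 46.0]
tcp_rot: [3.141, 0.0, 1.57]
contact_force: [0.4, 0.1, 0.6]
grip_width: 52.5
finger_force: 0.0
time: 6.22
tool_pos: [604.4, -254.7, 50.4]
tcp_rot: [-3.141, 0.0, 1.57]
contact_force: [-1.0, -0.1, -0.2]
grip_width: 37.6
finger_force: 29.7
time: 6.72
tool_pos: [604.0, -300.8, 56.3]
tcp_rot: [-3.141, -0.0, 1.568]
contact_force: [-0.3, -0.3, -1.9]
grip_width: 37.4
finger_force: 29.7
[ 667.76139696 -358.98748489   14.        ]
[ 541.9777664  -349.91984965   14.        ]
```

View pics/s3.png

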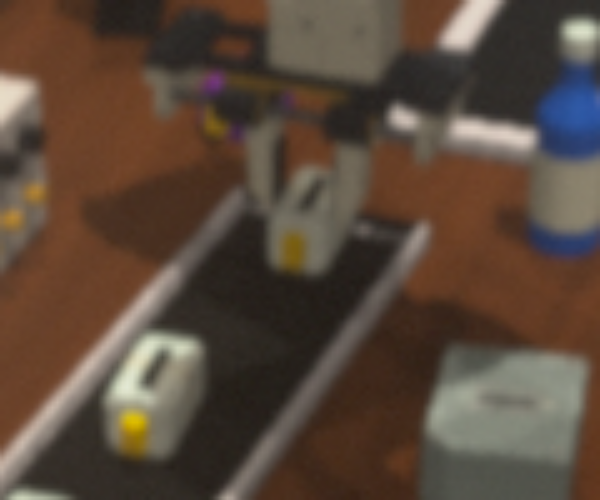

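The pack is held near the lane's right end lip. Its tail is probably about 10 mm short, so I'll creep on to contact.

```bash
python3 -m creep '[{"hand":0.3,"tx":-0.005,"ty":0,"tz":0,"spin":0},{"hand":0.3,"tx":0,"ty":0,"tz":0,"spin":0}]'; python3 -m creep '[{"hand":0.3,"tx":-0.004,"ty":0,"tz":0,"spin":0},{"hand":0.3,"tx":0,"ty":0,"tz":0,"spin":0}]'; python3 -m creep '[{"hand":0.3,"tx":-0.004,"ty":0,"tz":0,"spin":0},{"hand":0.3,"tx":0,"ty":0,"tz":0,"spin":0}]'; python3 -m creep '[{"hand":0.3,"tx":-0.004,"ty":0,"tz":0,"spin":0},{"hand":0.3,"tx":0,"ty":0,"tz":0,"spin":0}]'
```

```text
time: 7.08
tool_pos: [604.5, -304.8, 56.6]
tcp_rot: [3.141, 0.0, 1.57]
contact_force: [0.4, -0.0, -2.1]
grip_width: 37.7
finger_force: 29.7
time: 7.32
tool_pos: [604.4, -309.2, 56.6]
tcp_rot: [3.141, 0.0, 1.569]
contact_force: [-0.4, -0.3, -2.4]
grip_width: 37.5
finger_force: 29.7
time: 7.58
tool_pos: [604.6, -311.2, 56.7]
tcp_rot: [-3.141, -0.003, 1.569]
contact_force: [1.0, 7.1, -1.1]
grip_width: 37.3
finger_force: 29.7
time: 7.82
tool_pos: [605.4, -313.8, 57.1]
tcp_rot: [3.14, -0.005, 1.57]
contact_force: [1.5, 11.7, 3.3]
grip_width: 37.6
finger_force: 30.0
```

Contact with the end lip at TCP y ≈ -311, at 7–12 N. I'll arc the hand around the lip edge so the tail face is pushed under.

```bash
python3 -m creep '[{"hand":0.3,"tx":0,"ty":0,"tz":0.002,"spin":0},{"hand":0.3,"tx":-0.005,"ty":0,"tz":-0.004,"spin":0},{"hand":0.3,"tx":-0.004,"ty":0,"tz":-0.004,"spin":0},{"hand":0.3,"tx":0,"ty":0,"tz":0,"spin":0}]'; python3 -m creep '[{"hand":0.3,"tx":-0.005,"ty":0,"tz":-0.003,"spin":0},{"hand":0.3,"tx":-0.005,"ty":0,"tz":-0.003,"spin":0},{"hand":0.3,"tx":0,"ty":0,"tz":0,"spin":0}]'
python3 -c "
from h import *
c=cap('side'); cv2.imwrite('pics/s4.png',cv2.resize(c['color'][110:210,260:380,::-1],None,fx=5,fy=5,interpolation=2))
"
```

```text
time: 8.32
tool_pos: [605.2, -324.3, 63.0]
tcp_rot: [3.14, -0.002, 1.57]
contact_force: [2.1, 7.0, 0.7]
grip_width: 37.2
finger_force: 30.0
time: 8.7
tool_pos: [604.6, -334.7, 68.6]
tcp_rot: [3.141, -0.002, 1.569]
contact_force: [1.2, 5.7, -0.1]
grip_width: 37.3
finger_force: 30.0
```

View pics/s4.png

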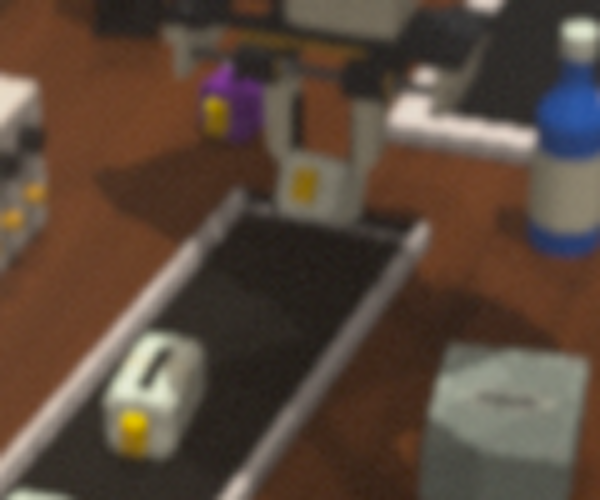

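It works: the plug face at about (300,185) now tilts up by roughly 30°. I'll continue the arc.

```bash
python3 -m creep '[{"hand":0.3,"tx":-0.006,"ty":0,"tz":-0.001,"spin":0},{"hand":0.3,"tx":-0.005,"ty":0,"tz":-0.001,"spin":0},{"hand":0.3,"tx":-0.005,"ty":0,"tz":0.001,"spin":0},{"hand":0.3,"tx":-0.005,"ty":0,"tz":0.001,"spin":0},{"hand":0.3,"tx":0,"ty":0,"tz":0,"spin":0}]'; python3 -m creep '[{"hand":0.3,"tx":-0.004,"ty":0,"tz":0.002,"spin":0},{"hand":0.3,"tx":-0.003,"ty":0,"tz":0.003,"spin":0},{"hand":0.3,"tx":-0.003,"ty":0,"tz":0.003,"spin":0},{"hand":0.3,"tx":0,"ty":0,"tz":0,"spin":0}]'
python3 -c "
from h import *
c=cap('side'); cv2.imwrite('pics/s5.png',cv2.resize(c['color'][110:210,260:380,::-1],None,fx=5,fy=5,interpolation=2))
"
```

```text
time: 9.38
tool_pos: [605.3, -357.4, 71.0]
tcp_rot: [3.138, 0.002, 1.569]
contact_force: [-1.3, 2.5, 8.6]
grip_width: 37.4
finger_force: 30.0
time: 9.88
tool_pos: [606.3, -370.3, 66.3]
tcp_rot: [3.134, 0.008, 1.569]
contact_force: [-2.4, -1.6, 18.8]
grip_width: 37.5
finger_force: 30.1
```

View pics/s5.png

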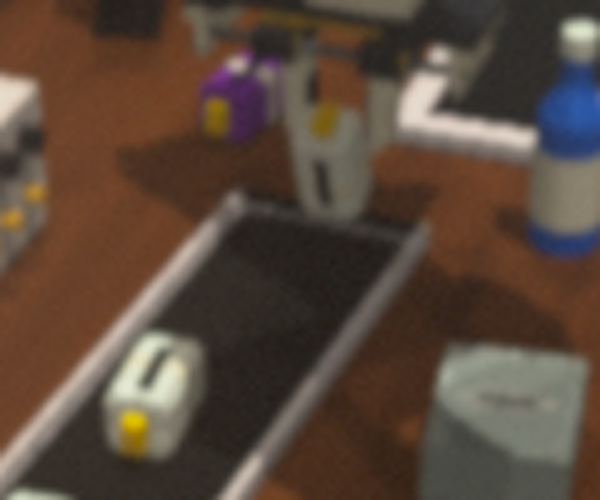

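Nearly upright, with its tail on the lip at about (335,215) and 19 N of down force. I'll lift it and carry it over the other packs to y≈160, out of the way, then press it down flat.

```bash
python3 -m creep '[{"hand":0.3,"tx":0,"ty":0,"tz":-0.04,"spin":0},{"hand":0.3,"tx":0,"ty":0,"tz":-0.04,"spin":0},{"hand":0.3,"tx":0.053,"ty":0.002,"tz":0,"spin":0},{"hand":0.3,"tx":0.053,"ty":0.002,"tz":0,"spin":0},{"hand":0.3,"tx":0.053,"ty":0.002,"tz":0,"spin":0}]'; python3 -m creep '[{"hand":0.3,"tx":0.053,"ty":0.002,"tz":0,"spin":0},{"hand":0.3,"tx":0.053,"ty":0.002,"tz":0,"spin":0},{"hand":0.3,"tx":0.053,"ty":0.002,"tz":0,"spin":0},{"hand":0.3,"tx":0.053,"ty":0.002,"tz":0,"spin":0},{"hand":0.3,"tx":0.053,"ty":0.002,"tz":0,"spin":0}]'; python3 -m creep '[{"hand":0.3,"tx":0.053,"ty":0.002,"tz":0,"spin":0},{"hand":0.3,"tx":0.05,"ty":0.002,"tz":0,"spin":0},{"hand":0.3,"tx":0,"ty":0,"tz":0.04,"spin":0},{"hand":0.3,"tx":0,"ty":0,"tz":0.02,"spin":0},{"hand":0.3,"tx":0,"ty":0,"tz":0,"spin":0}]'
python3 -c "
from h import *
c=cap('side'); cv2.imwrite('pics/s6.png',cv2.resize(c['color'][150:310,170:370,::-1],None,fx=4,fy=3.75,interpolation=2))
"
```

```text
time: 10.55
tool_pos: [610.3, -206.9, 140.7]
tcp_rot: [3.141, 0.001, 1.569]
contact_force: [0.9, -0.5, -2.0]
grip_width: 37.3
finger_force: 29.9
time: 11.18
tool_pos: [620.9, 58.4, 140.7]
tcp_rot: [3.141, 0.001, 1.57]
contact_force: [0.6, 0.6, -2.8]
grip_width: 37.4
finger_force: 29.9
time: 11.8
tool_pos: [623.8, 159.8, 78.7]
tcp_rot: [-3.138, 0.001, 1.57]
contact_force: [-0.3, 0.0, -1.9]
grip_width: 37.2
finger_force: 29.9
```

View pics/s6.png

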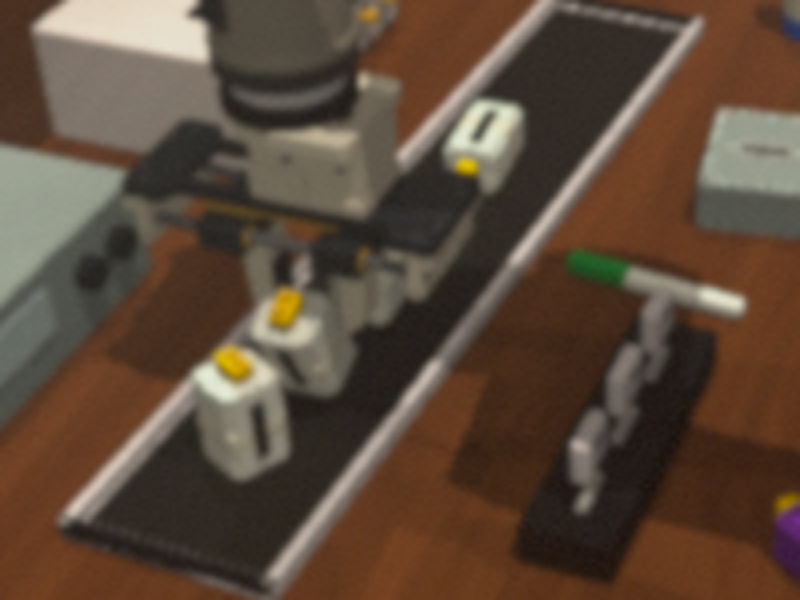

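The pack is held almost upright beside the standing one. I'll shift it a little away and press it down.

```bash
python3 -m creep '[{"hand":0.3,"tx":-0.012,"ty":0,"tz":0,"spin":0},{"hand":0.3,"tx":0,"ty":0,"tz":0.014,"spin":0},{"hand":0.3,"tx":0,"ty":0,"tz":0,"spin":0}]'; python3 -m creep '[{"hand":0.3,"tx":0,"ty":0,"tz":0.004,"spin":0},{"hand":0.3,"tx":0,"ty":0,"tz":0,"spin":0}]';  python3 -m creep '[{"hand":0.3,"tx":0,"ty":0,"tz":0.004,"spin":0},{"hand":0.3,"tx":0,"ty":0,"tz":0,"spin":0}]'
```

```text
time: 12.22
tool_pos: [624.2, 147.5, 65.4]
tcp_rot: [-3.139, 0.0, 1.569]
contact_force: [0.2, 0.3, -2.8]
grip_width: 37.2
finger_force: 29.9
time: 12.48
tool_pos: [624.7, 148.2, 62.2]
tcp_rot: [-3.141, 0.0, 1.57]
contact_force: [1.0, -0.1, -1.4]
grip_width: 37.7
finger_force: 29.9
time: 12.72
tool_pos: [625.3, 147.7, 60.7]
tcp_rot: [3.14, 0.001, 1.57]
contact_force: [-4.1, -2.9, 10.8]
grip_width: 37.3
finger_force: 30.0
```

```bash
python3 -m creep '[{"hand":0.6,"tx":0,"ty":0,"tz":0,"spin":0},{"hand":0.8,"tx":0,"ty":0,"tz":0,"spin":0},{"hand":0.8,"tx":0,"ty":0,"tz":-0.04,"spin":0},{"hand":0.8,"tx":0,"ty":0,"tz":-0.05,"spin":0},{"hand":0.8,"tx":-0.05,"ty":0,"tz":0,"spin":0}]'
python3 -m creep '[{"hand":0.8,"tx":-0.05,"ty":0,"tz":0,"spin":0},{"hand":0.8,"tx":-0.06,"ty":0,"tz":0,"spin":0},{"hand":0.8,"tx":-0.06,"ty":0,"tz":0,"spin":0},{"hand":0.8,"tx":-0.022,"ty":0,"tz":0,"spin":0},{"hand":0.8,"tx":0,"ty":0,"tz":0,"spin":0}]'
python3 - <<'E'
from h import *
c=cap('side'); a=cv2.resize(c['color'][150:310,170:370,::-1],None,fx=2,fy=2,interpolation=2)
d=cap('top'); b=cv2.resize(d['color'][140:220,210:410,::-1],None,fx=2,fy=2,interpolation=2)
cv2.imwrite('pics/s7.png',np.vstack([a,b]))
w,y=packs(d); w[:]=cv2.morphologyEx(w,cv2.MORPH_CLOSE,np.ones((5,5),np.uint8))
for ce,n,r in blobs(w,(222,403,160,198),40,600): print('W',ce.round(1),n,np.round(r[2]),onz(d,*r[0],44).round(0))
for ce,n,r in blobs(y,(222,403,160,198),3,200): print('Y',ce.round(1),n,onz(d,*ce,25).round(0),onz(d,*ce,84).round(0))
E
```

```text
time: 13.35
tool_pos: [627.3, 100.7, 153.1]
tcp_rot: [3.132, -0.001, 1.574]
contact_force: [0.1, -0.9, -0.0]
grip_width: 73.5
finger_force: 0.0
time: 13.98
tool_pos: [624.6, -95.0, 148.2]
tcp_rot: [-3.141, -0.0, 1.567]
contact_force: [-0.1, -1.0, -0.1]
grip_width: 73.4
finger_force: 0.0
W [261.5 175.5] 156 90.0 [625. 156.  44.]
Y [239.3 169.2] 18 [651. 238.  25.] [637. 226.  84.]
Y [260.6 173.8] 19 [635. 162.  25.] [622. 153.  84.]
Y [277. 175.] 15 [632. 104.  25.] [619.  98.  84.]
Y [324.2 176.2] 4 [630. -62.  25.] [618. -61.  84.]
```

View pics/s7.png

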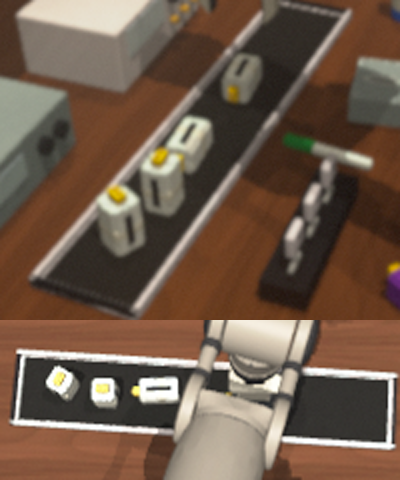

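The first pack stands at (622,153), clear of both neighbours. Same sequence for pack 2: I'm already above it with the same offset from its centre.

```bash
python3 -m creep '[{"hand":0.8,"tx":0,"ty":0,"tz":0.05,"spin":0},{"hand":0.8,"tx":0,"ty":0,"tz":0.048,"spin":0},{"hand":0.8,"tx":0,"ty":0,"tz":0,"spin":0},{"hand":0.3,"tx":0,"ty":0,"tz":0,"spin":0},{"hand":0.3,"tx":0,"ty":0,"tz":0,"spin":0}]';python3 -m creep '[{"hand":0.3,"tx":0,"ty":0,"tz":0,"spin":0},{"hand":0.3,"tx":0,"ty":0,"tz":0,"spin":0},{"hand":0.3,"tx":0,"ty":0,"tz":-0.016,"spin":0},{"hand":0.3,"tx":-0.055,"ty":-0.005,"tz":0,"spin":0},{"hand":0.3,"tx":-0.055,"ty":-0.005,"tz":0,"spin":0}]';python3 -m creep '[{"hand":0.3,"tx":-0.055,"ty":-0.005,"tz":0,"spin":0},{"hand":0.3,"tx":-0.04,"ty":-0.005,"tz":0,"spin":0},{"hand":0.3,"tx":0,"ty":0,"tz":0.01,"spin":0},{"hand":0.3,"tx":0,"ty":0,"tz":0,"spin":0}]'
```

```text
time: 14.7
tool_pos: [626.2, -93.8, 53.1]
tcp_rot: [3.137, 0.001, 1.57]
contact_force: [-0.1, 0.6, 0.2]
grip_width: 57.9
finger_force: 0.0
time: 15.32
tool_pos: [614.7, -204.7, 67.7]
tcp_rot: [3.141, 0.0, 1.571]
contact_force: [-0.1, -0.7, -3.4]
grip_width: 37.9
finger_force: 29.3
time: 15.82
tool_pos: [603.5, -298.0, 55.7]
tcp_rot: [-3.139, -0.002, 1.569]
contact_force: [0.1, 0.3, -1.6]
grip_width: 38.0
finger_force: 29.3
```

```bash
python3 -m creep '[{"hand":0.3,"tx":-0.009,"ty":0,"tz":0,"spin":0},{"hand":0.3,"tx":0,"ty":0,"tz":0,"spin":0}]'; python3 -m creep '[{"hand":0.3,"tx":-0.004,"ty":0,"tz":0,"spin":0},{"hand":0.3,"tx":0,"ty":0,"tz":0,"spin":0}]'; python3 -m creep '[{"hand":0.3,"tx":-0.004,"ty":0,"tz":0,"spin":0},{"hand":0.3,"tx":0,"ty":0,"tz":0,"spin":0}]'
```

```text
time: 16.08
tool_pos: [604.8, -307.9, 57.1]
tcp_rot: [3.141, 0.001, 1.57]
contact_force: [0.7, -0.0, -2.7]
grip_width: 37.6
finger_force: 29.3
time: 16.32
tool_pos: [604.6, -310.7, 56.8]
tcp_rot: [3.141, -0.002, 1.57]
contact_force: [0.7, 5.0, 0.7]
grip_width: 37.6
finger_force: 29.2
time: 16.58
tool_pos: [605.6, -313.9, 57.2]
tcp_rot: [3.139, -0.003, 1.57]
contact_force: [4.0, 8.4, 1.7]
grip_width: 37.6
finger_force: 29.9
```

Identical state to before, so I'll replay the arc.

```bash
python3 -m creep '[{"hand":0.3,"tx":0,"ty":0,"tz":0.002,"spin":0},{"hand":0.3,"tx":-0.005,"ty":0,"tz":-0.004,"spin":0},{"hand":0.3,"tx":-0.004,"ty":0,"tz":-0.004,"spin":0},{"hand":0.3,"tx":0,"ty":0,"tz":0,"spin":0}]'; python3 -m creep '[{"hand":0.3,"tx":-0.005,"ty":0,"tz":-0.003,"spin":0},{"hand":0.3,"tx":-0.005,"ty":0,"tz":-0.003,"spin":0},{"hand":0.3,"tx":0,"ty":0,"tz":0,"spin":0}]'
```

```text
time: 17.08
tool_pos: [605.3, -323.6, 63.1]
tcp_rot: [3.14, -0.002, 1.57]
contact_force: [2.7, 6.1, -0.0]
grip_width: 36.9
finger_force: 30.0
time: 17.45
tool_pos: [604.9, -334.0, 68.8]
tcp_rot: [3.141, -0.001, 1.57]
contact_force: [1.7, 4.1, 0.7]
grip_width: 37.5
finger_force: 30.0
```

```bash
python3 -m creep '[{"hand":0.3,"tx":-0.006,"ty":0,"tz":-0.001,"spin":0},{"hand":0.3,"tx":-0.005,"ty":0,"tz":-0.001,"spin":0},{"hand":0.3,"tx":-0.005,"ty":0,"tz":0.001,"spin":0},{"hand":0.3,"tx":-0.005,"ty":0,"tz":0.001,"spin":0},{"hand":0.3,"tx":0,"ty":0,"tz":0,"spin":0}]'; python3 -m creep '[{"hand":0.3,"tx":-0.004,"ty":0,"tz":0.002,"spin":0},{"hand":0.3,"tx":-0.003,"ty":0,"tz":0.003,"spin":0},{"hand":0.3,"tx":-0.003,"ty":0,"tz":0.003,"spin":0},{"hand":0.3,"tx":0,"ty":0,"tz":0,"spin":0}]'
```

```text
time: 18.08
tool_pos: [605.6, -356.8, 71.8]
tcp_rot: [3.137, 0.003, 1.57]
contact_force: [-0.7, 3.7, 11.3]
grip_width: 37.5
finger_force: 30.1
time: 18.58
tool_pos: [606.4, -370.2, 67.5]
tcp_rot: [3.133, 0.01, 1.569]
contact_force: [-3.8, -3.3, 23.0]
grip_width: 37.4
finger_force: 30.1
```

```bash
python3 -m creep '[{"hand":0.3,"tx":0,"ty":0,"tz":-0.035,"spin":0},{"hand":0.3,"tx":0.052,"ty":0.002,"tz":0,"spin":0},{"hand":0.3,"tx":0.052,"ty":0.002,"tz":0,"spin":0},{"hand":0.3,"tx":0.052,"ty":0.002,"tz":0,"spin":0},{"hand":0.3,"tx":0.052,"ty":0.002,"tz":0,"spin":0}]'; python3 -m creep '[{"hand":0.3,"tx":0.052,"ty":0.002,"tz":0,"spin":0},{"hand":0.3,"tx":0.05,"ty":0.002,"tz":0,"spin":0},{"hand":0.3,"tx":0,"ty":0,"tz":0.034,"spin":0},{"hand":0.3,"tx":0,"ty":0,"tz":0,"spin":0}]';  python3 -m creep '[{"hand":0.3,"tx":0,"ty":0,"tz":0.004,"spin":0},{"hand":0.3,"tx":0,"ty":0,"tz":0,"spin":0}]'
```

```text
time: 19.2
tool_pos: [612.5, -156.9, 95.7]
tcp_rot: [3.141, 0.001, 1.57]
contact_force: [1.1, 0.3, -1.7]
grip_width: 37.3
finger_force: 29.9
time: 19.7
tool_pos: [616.7, -55.6, 60.7]
tcp_rot: [-3.141, 0.001, 1.571]
contact_force: [-0.6, 0.4, -3.0]
grip_width: 37.5
finger_force: 30.0
time: 19.95
tool_pos: [617.0, -57.0, 59.4]
tcp_rot: [3.14, 0.001, 1.569]
contact_force: [-2.2, -0.6, 7.9]
grip_width: 37.8
finger_force: 30.0
```

Contact. I'll release, rise, step back, and measure.

```bash
python3 -m creep '[{"hand":0.6,"tx":0,"ty":0,"tz":0,"spin":0},{"hand":0.8,"tx":0,"ty":0,"tz":0,"spin":0},{"hand":0.8,"tx":0,"ty":0,"tz":-0.05,"spin":0},{"hand":0.8,"tx":0,"ty":0,"tz":-0.06,"spin":0},{"hand":0.8,"tx":0,"ty":-0.06,"tz":-0.02,"spin":0}]'
python3 -m creep '[{"hand":0.8,"tx":0,"ty":-0.06,"tz":0,"spin":0},{"hand":0.8,"tx":0,"ty":-0.03,"tz":0,"spin":0},{"hand":0.8,"tx":0,"ty":0,"tz":0,"spin":0}]'
cat > m.py <<'E'
from h import *
d=cap('top')
w,y=packs(d); w[:]=cv2.morphologyEx(w,cv2.MORPH_CLOSE,np.ones((5,5),np.uint8))
for ce,n,r in blobs(w,(222,403,160,198),40,900): print('W',ce.round(1),n,np.round(r[2]),np.round(r[1]),onz(d,*r[0],44).round(0))
for ce,n,r in blobs(y,(222,403,160,198),3,200): print('Y',ce.round(1),n,onz(d,*ce,25).round(0),onz(d,*ce,84).round(0))
c=cap('side'); w,y=packs(c)
for ce,n,r in blobs(y,(190,340,130,290),4,200):print('sideY',ce.round(1),n)
E
python3 m.py
```

```text
time: 20.58
tool_pos: [561.8, -57.1, 191.7]
tcp_rot: [3.13, 0.003, 1.57]
contact_force: [-0.4, 0.6, 0.4]
grip_width: 73.2
finger_force: 0.0
time: 20.95
tool_pos: [465.9, -55.8, 187.8]
tcp_rot: [3.142, 0.0, 1.569]
contact_force: [1.0, 0.3, 0.0]
grip_width: 73.4
finger_force: 0.0
W [261.5 175.5] 156 90.0 [13. 11.] [625. 156.  44.]
W [288.9 174.4] 229 90.0 [11. 19.] [630.  62.  44.]
Y [239.3 169.2] 18 [651. 238.  25.] [637. 226.  84.]
Y [260.5 173.9] 18 [635. 162.  25.] [622. 154.  84.]
Y [277. 175.] 15 [632. 104.  25.] [619.  98.  84.]
Y [320.8 177.1] 14 [627. -50.  25.] [614. -50.  84.]
sideY [285.9 183. ] 40
sideY [249.4 227.9] 56
sideY [260.5 229.5] 11
sideY [227.8 246.7] 61
```

```bash
python3 -c "
from h import *
c=cap('side');print(pix(c,[614,-50,84]),pix(c,[622,154,84]))"
python3 -m creep '[{"hand":0.8,"tx":0.041,"ty":0.0,"tz":0,"spin":0},{"hand":0.8,"tx":0.041,"ty":0.04,"tz":0,"spin":0},{"hand":0.8,"tx":0.041,"ty":0.04,"tz":0,"spin":0},{"hand":0.8,"tx":0,"ty":0.043,"tz":0,"spin":0},{"hand":0.8,"tx":0,"ty":0.04,"tz":0,"spin":0}]'
python3 -m creep '[{"hand":0.8,"tx":0,"ty":0,"tz":0.05,"spin":0},{"hand":0.8,"tx":0,"ty":0,"tz":0.03,"spin":0},{"hand":0.8,"tx":0,"ty":0,"tz":0,"spin":0}]'
```

```text
(np.float64(287.1513002091578), np.float64(181.7547619086543)) (np.float64(250.30588584570768), np.float64(226.80700176431185))
time: 21.72
tool_pos: [632.9, 68.3, 186.4]
tcp_rot: [3.142, 0.0, 1.571]
contact_force: [0.2, -0.0, -0.1]
grip_width: 73.2
finger_force: 0.0
time: 22.1
tool_pos: [629.6, 67.3, 103.8]
tcp_rot: [-3.135, 0.0, 1.57]
contact_force: [0.6, -0.4, 1.4]
grip_width: 73.2
finger_force: 0.0
```

```bash
python3 -m creep '[{"hand":0.8,"tx":0,"ty":0,"tz":0.03,"spin":0},{"hand":0.8,"tx":0,"ty":0,"tz":0.026,"spin":0},{"hand":0.8,"tx":0,"ty":0,"tz":0,"spin":0},{"hand":0.3,"tx":0,"ty":0,"tz":0,"spin":0},{"hand":0.3,"tx":0,"ty":0,"tz":0,"spin":0}]'; python3 -m creep '[{"hand":0.3,"tx":0,"ty":0,"tz":0,"spin":0},{"hand":0.3,"tx":0,"ty":0,"tz":0,"spin":0},{"hand":0.3,"tx":0,"ty":0,"tz":0,"spin":0}]'; python3 -m creep '[{"hand":0.3,"tx":0,"ty":0,"tz":-0.055,"spin":0},{"hand":0.3,"tx":0,"ty":0,"tz":-0.055,"spin":0},{"hand":0.3,"tx":-0.053,"ty":-0.004,"tz":0,"spin":0},{"hand":0.3,"tx":-0.053,"ty":-0.004,"tz":0,"spin":0},{"hand":0.3,"tx":-0.053,"ty":-0.004,"tz":0,"spin":0}]'
```

```text
time: 22.72
tool_pos: [631.7, 67.1, 53.1]
tcp_rot: [3.138, 0.0, 1.57]
contact_force: [-0.2, 0.8, -0.5]
grip_width: 58.0
finger_force: 0.0
time: 23.1
tool_pos: [631.3, 67.0, 52.1]
tcp_rot: [3.14, 0.0, 1.569]
contact_force: [1.3, 0.1, 3.3]
grip_width: 37.2
finger_force: 29.7
time: 23.72
tool_pos: [617.5, -93.1, 160.8]
tcp_rot: [-3.14, -0.0, 1.57]
contact_force: [-0.1, -0.6, -2.5]
grip_width: 37.6
finger_force: 29.7
```

```bash
python3 -m creep '[{"hand":0.3,"tx":-0.051,"ty":-0.003,"tz":0,"spin":0},{"hand":0.3,"tx":-0.051,"ty":-0.003,"tz":0,"spin":0},{"hand":0.3,"tx":-0.051,"ty":-0.003,"tz":0,"spin":0},{"hand":0.3,"tx":-0.051,"ty":-0.003,"tz":0,"spin":0},{"hand":0.3,"tx":0,"ty":0,"tz":0.05,"spin":0}]'; python3 -m creep '[{"hand":0.3,"tx":0,"ty":0,"tz":0.04,"spin":0},{"hand":0.3,"tx":0,"ty":0,"tz":0.014,"spin":0},{"hand":0.3,"tx":-0.009,"ty":0,"tz":0,"spin":0},{"hand":0.3,"tx":0,"ty":0,"tz":0,"spin":0}]'; python3 -m creep '[{"hand":0.3,"tx":-0.004,"ty":0,"tz":0,"spin":0},{"hand":0.3,"tx":0,"ty":0,"tz":0,"spin":0}]'
```

```text
time: 24.35
tool_pos: [607.2, -301.6, 114.1]
tcp_rot: [3.134, 0.006, 1.565]
contact_force: [0.9, 0.5, -2.9]
grip_width: 37.3
finger_force: 29.7
time: 24.85
tool_pos: [607.1, -306.4, 59.4]
tcp_rot: [3.138, 0.002, 1.569]
contact_force: [-0.3, 0.5, -1.8]
grip_width: 37.5
finger_force: 29.7
time: 25.1
tool_pos: [606.5, -309.5, 58.5]
tcp_rot: [3.14, 0.001, 1.569]
contact_force: [0.3, -0.1, -2.3]
grip_width: 37.3
finger_force: 29.7
```

```bash
python3 -m creep '[{"hand":0.3,"tx":-0.004,"ty":0,"tz":0.001,"spin":0},{"hand":0.3,"tx":0,"ty":0,"tz":0,"spin":0}]'; python3 -m creep '[{"hand":0.3,"tx":-0.003,"ty":0,"tz":0,"spin":0},{"hand":0.3,"tx":0,"ty":0,"tz":0,"spin":0}]'
```

```text
time: 25.35
tool_pos: [606.3, -311.8, 56.5]
tcp_rot: [3.141, -0.002, 1.569]
contact_force: [1.5, 4.3, -0.7]
grip_width: 37.5
finger_force: 29.7
time: 25.6
tool_pos: [606.9, -313.3, 56.8]
tcp_rot: [3.141, -0.004, 1.57]
contact_force: [3.1, 9.6, 3.5]
grip_width: 37.3
finger_force: 29.9
```

```bash
python3 -m creep '[{"hand":0.3,"tx":-0.005,"ty":0,"tz":-0.004,"spin":0},{"hand":0.3,"tx":-0.004,"ty":0,"tz":-0.004,"spin":0},{"hand":0.3,"tx":0,"ty":0,"tz":0,"spin":0}]'; python3 -m creep '[{"hand":0.3,"tx":-0.005,"ty":0,"tz":-0.003,"spin":0},{"hand":0.3,"tx":-0.005,"ty":0,"tz":-0.003,"spin":0},{"hand":0.3,"tx":0,"ty":0,"tz":0,"spin":0}]';  python3 -m creep '[{"hand":0.3,"tx":-0.006,"ty":0,"tz":-0.001,"spin":0},{"hand":0.3,"tx":-0.005,"ty":0,"tz":-0.001,"spin":0},{"hand":0.3,"tx":-0.005,"ty":0,"tz":0.001,"spin":0},{"hand":0.3,"tx":-0.005,"ty":0,"tz":0.001,"spin":0},{"hand":0.3,"tx":0,"ty":0,"tz":0,"spin":0}]'; python3 -m creep '[{"hand":0.3,"tx":-0.004,"ty":0,"tz":0.002,"spin":0},{"hand":0.3,"tx":-0.003,"ty":0,"tz":0.003,"spin":0},{"hand":0.3,"tx":-0.003,"ty":0,"tz":0.003,"spin":0},{"hand":0.3,"tx":0,"ty":0,"tz":0,"spin":0}]'
```

```text
time: 25.98
tool_pos: [606.8, -323.6, 64.7]
tcp_rot: [3.14, -0.002, 1.57]
contact_force: [2.7, 5.6, -0.7]
grip_width: 37.2
finger_force: 30.0
time: 26.35
tool_pos: [606.3, -334.1, 70.4]
tcp_rot: [3.141, -0.001, 1.57]
contact_force: [1.7, 5.3, 0.5]
grip_width: 37.2
finger_force: 30.0
time: 26.98
tool_pos: [607.1, -356.9, 73.3]
tcp_rot: [3.138, 0.003, 1.569]
contact_force: [-1.2, 3.9, 10.9]
grip_width: 36.8
finger_force: 30.1
time: 27.48
tool_pos: [608.3, -369.9, 68.8]
tcp_rot: [3.133, 0.01, 1.569]
contact_force: [-1.6, -3.3, 21.6]
grip_width: 37.3
finger_force: 30.1
```

```bash
python3 -m creep '[{"hand":0.3,"tx":0,"ty":0,"tz":-0.035,"spin":0},{"hand":0.3,"tx":0.046,"ty":0.001,"tz":0,"spin":0},{"hand":0.3,"tx":0.046,"ty":0.001,"tz":0,"spin":0},{"hand":0.3,"tx":0.046,"ty":0.001,"tz":0,"spin":0},{"hand":0.3,"tx":0.046,"ty":0.001,"tz":0,"spin":0}]'; python3 -m creep '[{"hand":0.3,"tx":0,"ty":0,"tz":0.034,"spin":0},{"hand":0.3,"tx":0,"ty":0,"tz":0,"spin":0},{"hand":0.3,"tx":0,"ty":0,"tz":0.004,"spin":0},{"hand":0.3,"tx":0,"ty":0,"tz":0,"spin":0}]'
```

```text
time: 28.1
tool_pos: [610.1, -181.1, 97.4]
tcp_rot: [3.141, 0.001, 1.569]
contact_force: [1.0, -0.5, -2.3]
grip_width: 36.8
finger_force: 29.9
time: 28.6
tool_pos: [610.4, -183.3, 61.3]
tcp_rot: [3.14, 0.002, 1.569]
contact_force: [-3.3, -0.3, 8.4]
grip_width: 37.6
finger_force: 30.0
```

```bash
python3 -m creep '[{"hand":0.6,"tx":0,"ty":0,"tz":0,"spin":0},{"hand":0.8,"tx":0,"ty":0,"tz":0,"spin":0},{"hand":0.8,"tx":0,"ty":0,"tz":-0.06,"spin":0},{"hand":0.8,"tx":0,"ty":0,"tz":-0.06,"spin":0},{"hand":0.8,"tx":-0.05,"ty":0,"tz":-0.03,"spin":0}]'
python3 -m creep '[{"hand":0.5,"tx":-0.06,"ty":-0.02,"tz":0,"spin":0},{"hand":0.5,"tx":-0.06,"ty":-0.02,"tz":0,"spin":0},{"hand":0.5,"tx":-0.05,"ty":0,"tz":0,"spin":0},{"hand":0.5,"tx":0,"ty":0,"tz":0,"spin":0}]'
python3 m.py
python3 - <<'E'
from h import *
c=cap('top'); a=cv2.resize(c['color'][210:255,225:375,::-1],None,fx=5,fy=5,interpolation=2)
d=cap('side'); b=cv2.resize(d['color'][170:305,290:390,::-1],None,fx=4,fy=4,interpolation=2)
cv2.imwrite('pics/t8.png',a)
cv2.imwrite('pics/k8.png',np.hstack([b[:,:400],cv2.resize(d['color'][120:255,150:250,::-1],None,fx=4,fy=4)*0+0]) if 0 else b)
E
```

```text
time: 29.22
tool_pos: [611.7, -230.1, 213.7]
tcp_rot: [3.137, 0.002, 1.574]
contact_force: [1.2, -1.0, -0.3]
grip_width: 73.0
finger_force: 0.0
time: 29.72
tool_pos: [568.8, -404.5, 208.2]
tcp_rot: [-3.141, 0.001, 1.564]
contact_force: [0.3, 1.0, -0.0]
grip_width: 45.9
finger_force: 0.0
W [261.5 175.5] 156 90.0 [13. 11.] [625. 156.  44.]
W [320.6 178.4] 155 90.0 [13. 11.] [618. -49.  44.]
W [358.6 180.8] 145 90.0 [13. 11.] [ 610. -180.   44.]
Y [239.3 169.2] 18 [651. 238.  25.] [637. 226.  84.]
Y [260.5 173.9] 18 [635. 162.  25.] [622. 154.  84.]
Y [320.8 177.2] 14 [627. -50.  25.] [614. -50.  84.]
Y [358.9 179.5] 18 [ 621. -183.   25.] [ 608. -178.   84.]
sideY [302.7 132.3] 9
sideY [305.6 159.6] 35
sideY [286.  182.7] 41
sideY [249.6 227.9] 58
sideY [227.8 246.7] 61
```

View pics/t8.png

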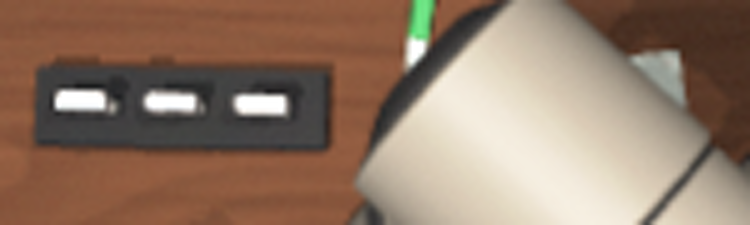

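View pics/k8.png

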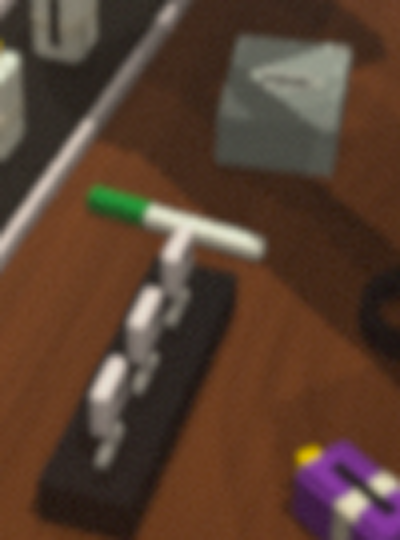

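All four packs now stand in the lane, and the three keys are in the rack. Next I'll measure the keys from the bow tops at z=80 and the lock slot from the unobstructed first picture.

Run:
```python
from h import *
c=cap('top'); d=cap('side')
def refine(c,img,box,z,thr):
    g=img[box[2]:box[3],box[0]:box[1]].astype(float).mean(2)
    return g
# keys top: bright on black rack
g=c['color'].astype(float).mean(2)
S=cv2.cvtColor(c['color'],cv2.COLOR_RGB2HSV)[:,:,1]
for x0,x1 in((235,249),(253,267),(270,284)):
    s=g[226:235,x0:x1]; w=np.clip(s-120,0,None)
    v,u=np.mgrid[226:235,x0:x1]; p=((u*w).sum()/w.sum(),(v*w).sum()/w.sum())
    uv=np.argwhere(w>40)[:,::-1].astype(np.float32)+[x0,226]
    m=np.cov(uv.T); ang=np.degrees(np.arctan2(2*m[0,1],m[0,0]-m[1,1])/2)
    X=onz(c,*p,80); print('key',np.round(p,1),X.round(1),'ang',ang.round(1))
# rack outline from top0
t=cv2.imread('pics/top0.png')[:,:,::-1]; gg=t.astype(float).mean(2)
m=((gg<75)&(t.max(2)-t.min(2)<20)).astype(np.uint8); m=cv2.morphologyEx(m,cv2.MORPH_CLOSE,np.ones((7,7),np.uint8))
for ce,n,r in blobs(m,(230,295,215,245),300,2500): print('rack',n,r,onz(c,*r[0],25).round(1), [onz(c,*q,28).round(0)[:2] for q in cv2.boxPoints(r)])
# lock: grey
hs=cv2.cvtColor(np.ascontiguousarray(t),cv2.COLOR_RGB2HSV)
m=((hs[:,:,1]<45)&(hs[:,:,2]>80)).astype(np.uint8); m=cv2.morphologyEx(m,cv2.MORPH_CLOSE,np.ones((7,7),np.uint8))
for ce,n,r in blobs(m,(325,370,215,250),200,2000): print('lock',n,r,onz(c,*r[0],38).round(1),[onz(c,*q,40).round(0)[:2] for q in cv2.boxPoints(r)])
print(gg[220:246,340:356].astype(int))
```

```text
key [240.6 229.5] [433.8 213.4  80. ] ang 0.4
key [258.6 229.9] [433.6 153.6  80. ] ang 1.6
key [276.7 230.4] [433.1  93.4  80. ] ang 1.5
rack 929 ((260.98248291015625, 231.2884979248047), (58.23006820678711, 15.818317413330078), 1.2730300426483154) [433.5 152.9  25. ] [array([406., 253.]), array([461., 254.]), array([460.,  53.]), array([406.,  52.])]
lock 743 ((346.91998291015625, 233.4399871826172), (24.890159606933594, 29.9813289642334), 81.8698959350586) [ 430.2 -141.7   38. ] [array([464., -85.]), array([ 480., -186.]), array([ 396., -198.]), array([380., -98.])]
[[ 73  72  72  73  72  74  72  73  73  69  59  60  70 112 157 152]
 [ 62  61  62  63  71 113 153 145 157 190 243 243 239 226 226 222]
 [136 180 208 224 233 240 247 237 244 247 251 248 247 241 232 232]
 [232 245 251 247 245 248 247 245 244 242 235 226 226 230 225 226]
 [243 242 246 237 228 231 229 232 226 226 227 226 224 224 224 224]
 [231 225 226 227 226 228 231 232 227 226 226 226 224 224 225 226]
 [226 224 225 226 225 231 239 230 225 226 225 225 224 225 226 226]
 [224 223 224 227 231 229 217 214 232 235 225 225 225 2
[... 518 characters left out ...]
 214 245 224 225 226 227 213]
 [226 225 226 225 230 240 228 131 152 209 246 229 226 227 226 222]
 [226 226 224 225 231 242 230 122 120 197 246 230 225 226 226 226]
 [227 226 226 225 229 240 238 173 193 221 243 227 226 226 225 225]
 [227 227 226 227 227 234 236 227 244 234 232 225 226 227 225 217]
 [226 226 226 226 227 228 228 231 242 242 226 226 227 228 226 210]
 [227 227 226 226 228 228 227 229 235 235 226 228 226 218 188 176]
 [228 227 225 226 226 227 226 229 230 226 226 219 193 181 158 157]
 [226 226 224 227 234 234 235 235 236 237 235 190 170 171 171 168]
 [244 245 239 248 250 248 240 242 241 215 207 152 144 146 139 131]
 [251 253 245 239 234 228 208 195 178 122 115  95  83  87  80  73]]
```

Run:
```python
from h import *
c=cap('top'); d=cap('side')
def slot(img,box,bg):
    g=cv2.cvtColor(img,cv2.COLOR_BGR2GRAY).astype(float)[box[2]:box[3],box[0]:box[1]]
    w=np.clip(bg-g,0,None); v,u=np.mgrid[box[2]:box[3],box[0]:box[1]]
    p=np.array([(u*w).sum(),(v*w).sum()])/w.sum(); q=np.stack([u-p[0],v-p[1]],-1).reshape(-1,2); W=w.reshape(-1)
    C=(q*W[:,None]).T@q/W.sum(); e,E=np.linalg.eigh(C); return p,E[:,1],e
t=cv2.imread('pics/top0.png'); s=cv2.imread('pics/side0.png')
p,a,e=slot(t,(344,350,226,240),215); P=onz(c,*p,40); A=onz(c,*(p+5*a),40)-onz(c,*(p-5*a),40)
print('top slot',p.round(2),P.round(1),np.degrees(np.arctan2(A[1],A[0])).round(1),e)
g=cv2.cvtColor(s,cv2.COLOR_BGR2GRAY); print('pred side',pix(d,P)); print(g[180:202,345:380])
# keys in side: predict bow top
for X in([433.8,213.4,80],[433.6,153.6,80],[433.1,93.4,80]): print(np.round(pix(d,X),1))
```

```text
top slot [347.01 233.09] [ 431.3 -141.9   40. ] -171.7 [0.37081914 9.12158373]
pred side (np.float64(361.19341901272605), np.float64(189.79600769696003))
[[ 73  73  75  98 137 160 158 152 149 149 152 148 140 131 113  96  87  87
   85  81  77  76  74  74  72  69  68  68  62  59  58  59  54  49  52]
 [ 72  73  80 111 154 173 162 153 153 152 156 153 152 144 130 109 100  98
   98  93  92  91  91  91  91  89  88  84  81  77  74  70  58  54  51]
 [ 72  74  85 120 160 173 160 154 153 154 154 154 153 151 141 122 106 102
  102 100  99  98  98  97 100  99  99  97  93  92  91  83  67  57  54]
 [ 72  75  91 129 161 165 157 152 154 153 155 154 154 153 147 132 120 113
  111 109 104 102 102 102 102 102  99  99  98  97  95  90  73  57  54]
 [ 71  76 103 142 165 162 157 154 154 155 153 154 153 153 151 147 138 131
  131 126 119 112 111 112 111 109 103 100  99 100  98  92  74  56  51]
 [ 72  79 112 154 171 163 157 154 152 154 154 154 155 153 153 153 150 147
  146 142 137 133 132 132 130 126 117 105 100 100  96  88  71  56  52]
 [ 72  87 122 159 170 160 155 155 153 154 156 159 157 156 155 155 155 153
  
[... 1586 characters left out ...]
53 155
  153 154 155 154 155 155 154 156 158 162 157 129  91  60  51  51  50]
 [118 130 143 152 154 159 157 152 152 155 153 152 152 154 157 158 154 154
  154 156 155 156 156 154 155 156 159 163 153 125  87  57  51  48  50]
 [102 115 124 129 132 138 140 136 137 143 146 143 144 148 153 154 152 150
  154 155 156 158 159 156 155 155 158 157 147 120  79  53  48  51  50]
 [ 90  97 101 101 104 108 111 111 112 117 121 122 122 127 134 139 136 136
  144 149 150 153 156 151 150 151 151 152 142 112  75  53  50  50  50]
 [ 81  85  88  86  89  91  90  93  92  96  98  99  98 100 105 108 111 115
  119 123 127 131 135 132 131 137 140 140 132 104  70  51  50  49  51]]
[317.4 263.5]
[326.5 245.9]
[334.9 229.7]
```

```bash
python3 -m creep '[{"hand":0.5,"tx":0.055,"ty":-0.015,"tz":0,"spin":0},{"hand":0.5,"tx":0.055,"ty":-0.015,"tz":0,"spin":0},{"hand":0.5,"tx":0.055,"ty":-0.015,"tz":0,"spin":0},{"hand":0.5,"tx":0.055,"ty":-0.015,"tz":0,"spin":0},{"hand":0.5,"tx":0.055,"ty":-0.015,"tz":0,"spin":0}]'; python3 -m creep '[{"hand":0.5,"tx":0.055,"ty":-0.015,"tz":0,"spin":0},{"hand":0.5,"tx":0.055,"ty":-0.015,"tz":0,"spin":0},{"hand":0.5,"tx":0.055,"ty":-0.015,"tz":0,"spin":0},{"hand":0.5,"tx":0.055,"ty":-0.015,"tz":0,"spin":0},{"hand":0.5,"tx":0,"ty":0,"tz":0,"spin":0}]'; python3 -m creep '[{"hand":0.5,"tx":0,"ty":0,"tz":0.05,"spin":0},{"hand":0.5,"tx":0,"ty":0,"tz":0.04,"spin":0},{"hand":0.5,"tx":0,"ty":0,"tz":0,"spin":0},{"hand":0.5,"tx":0,"ty":0,"tz":0,"spin":0}]'
```

```text
time: 30.75
tool_pos: [495.1, -123.1, 209.7]
tcp_rot: [3.141, 0.0, 1.57]
contact_force: [1.3, 0.2, 0.2]
grip_width: 46.0
finger_force: 0.0
time: 31.38
tool_pos: [434.5, 98.2, 209.8]
tcp_rot: [3.141, -0.001, 1.576]
contact_force: [-0.5, -0.6, 0.3]
grip_width: 46.1
finger_force: 0.0
time: 31.88
tool_pos: [437.1, 94.3, 120.6]
tcp_rot: [3.14, 0.0, 1.569]
contact_force: [-0.3, -0.4, -0.1]
grip_width: 46.2
finger_force: 0.0
```

```bash
python3 -m creep '[{"hand":0.5,"tx":-0.001,"ty":-0.0035,"tz":0.03,"spin":0},{"hand":0.5,"tx":0,"ty":0,"tz":0.028,"spin":0},{"hand":0.5,"tx":0,"ty":0,"tz":0,"spin":0},{"hand":0,"tx":0,"ty":0,"tz":0,"spin":0},{"hand":0,"tx":0,"ty":0,"tz":0,"spin":0}]'; python3 -m creep '[{"hand":0,"tx":0,"ty":0,"tz":0,"spin":0},{"hand":0,"tx":0,"ty":0,"tz":0,"spin":0}]'; python3 -m creep '[{"hand":0,"tx":0,"ty":0,"tz":0,"spin":0},{"hand":0,"tx":0,"ty":0,"tz":0,"spin":0},{"hand":0,"tx":0,"ty":0,"tz":0,"spin":0}]'
```

```text
time: 32.5
tool_pos: [433.6, 93.7, 62.7]
tcp_rot: [3.139, -0.0, 1.57]
contact_force: [-0.1, 0.6, 0.3]
grip_width: 30.7
finger_force: 0.0
time: 32.75
tool_pos: [432.8, 93.7, 61.7]
tcp_rot: [3.141, 0.0, 1.57]
contact_force: [0.3, -0.5, 2.2]
grip_width: 10.8
finger_force: 30.4
time: 33.12
tool_pos: [432.8, 93.7, 61.7]
tcp_rot: [3.141, 0.0, 1.57]
contact_force: [-1.0, -0.0, 5.9]
grip_width: 11.1
finger_force: 30.0
```

```bash
python3 -m creep '[{"hand":0,"tx":0,"ty":0,"tz":-0.035,"spin":0},{"hand":0,"tx":0,"ty":0,"tz":-0.035,"spin":0},{"hand":0,"tx":-0.059,"ty":0,"tz":0,"spin":0},{"hand":0,"tx":-0.059,"ty":0,"tz":0,"spin":0},{"hand":0,"tx":-0.059,"ty":0,"tz":0,"spin":0}]'; python3 -m creep '[{"hand":0,"tx":-0.058,"ty":-0.0015,"tz":0,"spin":0},{"hand":0,"tx":0,"ty":0,"tz":0,"spin":-9.8},{"hand":0,"tx":0,"ty":0,"tz":0,"spin":-9.8},{"hand":0,"tx":0,"ty":0,"tz":0,"spin":-9.8},{"hand":0,"tx":0,"ty":0,"tz":0,"spin":-9.8}]'; python3 -m creep '[{"hand":0,"tx":0,"ty":0,"tz":0,"spin":-9.8},{"hand":0,"tx":0,"ty":0,"tz":0,"spin":-9.8},{"hand":0,"tx":0,"ty":0,"tz":0,"spin":-9.8},{"hand":0,"tx":0,"ty":0,"tz":0,"spin":-9.8},{"hand":0,"tx":0,"ty":0,"tz":0,"spin":-9.8}]';  python3 -m creep '[{"hand":0,"tx":0,"ty":0,"tz":0,"spin":-10.1},{"hand":0,"tx":0,"ty":0,"tz":0.02,"spin":0},{"hand":0,"tx":0,"ty":0,"tz":0,"spin":0},{"hand":0,"tx":0,"ty":0,"tz":0,"spin":0}]'
```

```text
time: 33.75
tool_pos: [432.0, -84.8, 131.3]
tcp_rot: [3.141, 0.0, 1.57]
contact_force: [0.6, -0.3, 0.1]
grip_width: 11.2
finger_force: 30.0
time: 34.38
tool_pos: [430.4, -141.2, 130.9]
tcp_rot: [-3.141, -0.001, 2.259]
contact_force: [-0.1, 0.1, -1.3]
grip_width: 10.5
finger_force: 30.0
time: 35.0
tool_pos: [430.5, -141.1, 131.0]
tcp_rot: [3.141, -0.001, 3.115]
contact_force: [-0.4, -0.0, -1.0]
grip_width: 10.7
finger_force: 30.0
time: 35.5
tool_pos: [430.8, -141.3, 111.5]
tcp_rot: [-3.142, -0.0, -2.998]
contact_force: [0.6, 0.2, -0.3]
grip_width: 11.1
finger_force: 30.0
```

```bash
python3 -m creep '[{"hand":0,"tx":0,"ty":-0.0006,"tz":0.013,"spin":0},{"hand":0,"tx":0,"ty":0,"tz":0,"spin":0}]'; python3 -m creep '[{"hand":0,"tx":0,"ty":0,"tz":0.005,"spin":0},{"hand":0,"tx":0,"ty":0,"tz":0,"spin":0},{"hand":0,"tx":0,"ty":0,"tz":0,"spin":0}]'
```

```text
time: 35.75
tool_pos: [430.2, -141.6, 97.5]
tcp_rot: [3.141, -0.001, -2.998]
contact_force: [0.3, 0.3, -0.9]
grip_width: 10.7
finger_force: 30.0
time: 36.12
tool_pos: [430.9, -141.9, 93.4]
tcp_rot: [-3.141, 0.0, -2.998]
contact_force: [-0.5, -0.3, -0.9]
grip_width: 10.7
finger_force: 30.0
```

The blade is in the slot with no force. I'll go on down.

```bash
python3 -m creep '[{"hand":0,"tx":0,"ty":0,"tz":0.01,"spin":0},{"hand":0,"tx":0,"ty":0,"tz":0.01,"spin":0},{"hand":0,"tx":0,"ty":0,"tz":0,"spin":0}]'; python3 -m creep '[{"hand":0,"tx":0,"ty":0,"tz":0.006,"spin":0},{"hand":0,"tx":0,"ty":0,"tz":0,"spin":0}]'; python3 -m creep '[{"hand":0,"tx":0,"ty":0,"tz":0.003,"spin":0},{"hand":0,"tx":0,"ty":0,"tz":0,"spin":0}]'
```

```text
time: 36.5
tool_pos: [431.1, -141.8, 72.5]
tcp_rot: [3.141, 0.0, -2.998]
contact_force: [3.2, 0.6, -1.6]
grip_width: 10.8
finger_force: 30.0
time: 36.75
tool_pos: [431.0, -141.9, 67.0]
tcp_rot: [-3.142, 0.0, -2.998]
contact_force: [2.8, 0.6, -2.0]
grip_width: 10.8
finger_force: 30.0
time: 37.0
tool_pos: [430.9, -141.9, 64.2]
tcp_rot: [-3.141, 0.0, -2.998]
contact_force: [2.3, 0.4, -1.6]
grip_width: 11.0
finger_force: 30.0
```

It has passed the wrong-key stop with no force, so this key fits. I'll seat it and then turn clockwise.

```bash
python3 -m creep '[{"hand":0,"tx":0,"ty":0,"tz":0.003,"spin":0},{"hand":0,"tx":0,"ty":0,"tz":0,"spin":0}]';  python3 -m creep '[{"hand":0,"tx":0,"ty":0,"tz":0,"spin":7},{"hand":0,"tx":0,"ty":0,"tz":0,"spin":7},{"hand":0,"tx":0,"ty":0,"tz":0,"spin":0}]'; python3 -c "
from plant import get_obs;o=get_obs();print(o['moment'],o['tool_pos'])"
```

```text
time: 37.25
tool_pos: [431.0, -141.9, 61.7]
tcp_rot: [-3.141, 0.001, -2.998]
contact_force: [0.3, 1.4, 5.2]
grip_width: 10.4
finger_force: 30.0
time: 37.62
tool_pos: [431.0, -141.6, 61.7]
tcp_rot: [3.141, 0.001, 3.039]
contact_force: [2.0, 1.9, 3.9]
grip_width: 11.1
finger_force: 30.0
[ 0.60059595 -0.50569273 -0.03259286] [ 430.96840328 -141.61521308   61.67879655]
```

```bash
python3 -m creep '[{"hand":0,"tx":0,"ty":0,"tz":0,"spin":8},{"hand":0,"tx":0,"ty":0,"tz":0,"spin":8},{"hand":0,"tx":0,"ty":0,"tz":0,"spin":8},{"hand":0,"tx":0,"ty":0,"tz":0,"spin":8},{"hand":0,"tx":0,"ty":0,"tz":0,"spin":0}]';  python3 -m creep '[{"hand":0,"tx":0,"ty":0,"tz":0,"spin":8},{"hand":0,"tx":0,"ty":0,"tz":0,"spin":8},{"hand":0,"tx":0,"ty":0,"tz":0,"spin":8},{"hand":0,"tx":0,"ty":0,"tz":0,"spin":5},{"hand":0,"tx":0,"ty":0,"tz":0,"spin":0}]'; python3 -c "
from plant import get_obs;o=get_obs();print(o['moment'],o['tool_pos'])";python3 -m creep '[{"hand":0,"tx":0,"ty":0,"tz":0,"spin":4},{"hand":0,"tx":0,"ty":0,"tz":0,"spin":3},{"hand":0,"tx":0,"ty":0,"tz":0,"spin":0},{"hand":0,"tx":0,"ty":0,"tz":0,"spin":0}]'; python3 -c "
from plant import get_obs;o=get_obs();print(o['moment'],o['tool_pos'])"
```

```text
time: 38.25
tool_pos: [431.0, -141.5, 61.7]
tcp_rot: [3.141, 0.0, 2.481]
contact_force: [1.8, 3.1, 5.8]
grip_width: 10.5
finger_force: 30.0
time: 38.88
tool_pos: [431.1, -141.4, 61.7]
tcp_rot: [3.141, -0.0, 1.976]
contact_force: [3.3, 4.4, 5.8]
grip_width: 10.6
finger_force: 30.0
[ 0.87308079 -0.75086745  0.02134227] [ 431.10151149 -141.43240645   61.65647049]
time: 39.38
tool_pos: [431.2, -141.5, 61.7]
tcp_rot: [3.141, -0.0, 1.854]
contact_force: [2.8, 3.7, 5.1]
grip_width: 10.9
finger_force: 30.0
[ 0.91971518 -0.77827288  0.04569648] [ 431.18547569 -141.46979841   61.68022583]
```

```bash
python3 -m creep '[{"hand":0,"tx":0,"ty":0,"tz":0,"spin":3},{"hand":0,"tx":0,"ty":0,"tz":0,"spin":0},{"hand":0.3,"tx":0,"ty":0,"tz":0,"spin":0},{"hand":0.4,"tx":0,"ty":0,"tz":0,"spin":0},{"hand":0.4,"tx":0,"ty":0,"tz":-0.05,"spin":0}]'; python3 -m creep '[{"hand":0.4,"tx":0,"ty":0,"tz":-0.05,"spin":0},{"hand":0.4,"tx":-0.06,"ty":0,"tz":-0.06,"spin":0},{"hand":0.4,"tx":-0.06,"ty":0,"tz":0,"spin":0},{"hand":0.4,"tx":-0.06,"ty":0,"tz":0,"spin":0},{"hand":0.4,"tx":-0.06,"ty":0,"tz":0,"spin":0}]'; python3 m.py
python3 - <<'E'
from h import *
c=cap('top'); a=cv2.resize(c['color'][150:260,210:410,::-1],None,fx=3,fy=3,interpolation=2)
d=cap('side'); b=cv2.resize(d['color'][130:310,200:400,::-1],None,fx=1.85,fy=1.85,interpolation=2)
cv2.imwrite('pics/f1.png',a); cv2.imwrite('pics/f2.png',cv2.resize(b,None,fx=1.7,fy=1.7,interpolation=2))
E
```

```text
time: 40.0
tool_pos: [428.3, -140.9, 108.9]
tcp_rot: [-3.134, -0.006, 1.802]
contact_force: [-0.3, 0.2, -0.5]
grip_width: 34.9
finger_force: 0.0
time: 40.62
tool_pos: [481.8, -361.9, 205.2]
tcp_rot: [-3.141, -0.0, 1.802]
contact_force: [1.3, -0.2, -0.2]
grip_width: 36.4
finger_force: 0.0
W [261.5 175.5] 156 90.0 [13. 11.] [625. 156.  44.]
W [320.6 178.3] 156 90.0 [13. 11.] [618. -49.  44.]
W [358.5 181.1] 153 90.0 [13. 11.] [ 610. -180.   44.]
Y [239.3 169.2] 18 [651. 238.  25.] [637. 226.  84.]
Y [260.6 173.8] 19 [635. 162.  25.] [622. 153.  84.]
Y [320.8 177.2] 14 [627. -50.  25.] [614. -50.  84.]
Y [358.9 179.5] 18 [ 621. -183.   25.] [ 608. -178.   84.]
sideY [302.8 132.3] 20
sideY [305.6 159.6] 36
sideY [286.  182.7] 41
sideY [249.5 227.9] 57
sideY [227.8 246.7] 61
```

View pics/f2.png

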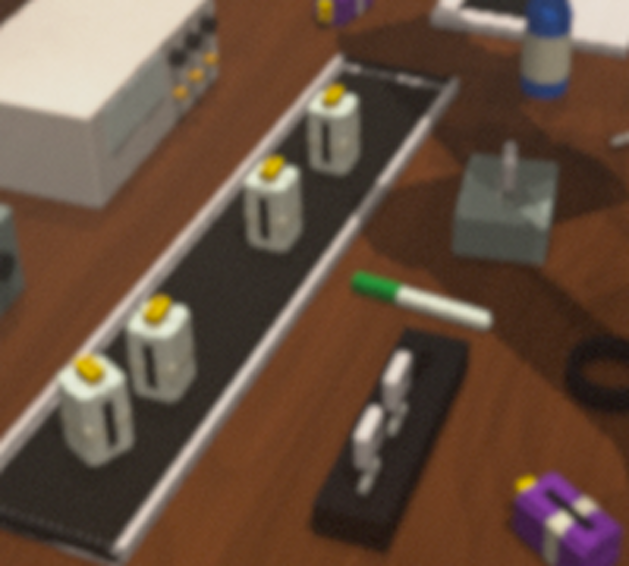

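The side view shows four packs standing, the key turned and seated in the lock at (510,170), the other two keys in the rack, and the spray bottle and marker in place. Handing in.

```bash
python3 -m creep '[{"hand":0.4,"tx":0,"ty":0,"tz":0,"spin":0},{"hand":0.4,"tx":0,"ty":0,"tz":0,"spin":0},{"hand":0.4,"tx":0,"ty":0,"tz":0,"spin":0}]'; python3 -c "
from plant import close_job; print(close_job())"
```

```text
time: 41.2
tool_pos: [482.3, -359.3, 205.9]
tcp_rot: [3.141, 0.0, 1.803]
contact_force: [0.5, -0.0, 0.8]
grip_width: 36.6
finger_force: 0.0
the job is handed in; nothing more can be done
None
```

Job handed in at about 41 s, no verdict returned: all packs stand plug up in the lane, the first key tried (the one nearest the lock) fitted and is home and turned about 1.4 rad to the stop, the other two keys are still in the rack, and the arm touched no bystander.

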